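# Press a liner sleeve home against the set stop and hold the lever

### The job

Finish pressing the brass sleeve into the carburettor slide housing on the bench press: with the ram still locked, turn the stop turret by its T-knob until the yellow-ringed stop screw clicks in under the ram's stop arm, and only then swing the red safety catch well clear of the ram's head plate. Pull the lever down until the stop arm bears firmly on that screw, which brings the sleeve flush, and finish with the gripper still holding the lever down there while the retaining compound sets. Leave the bottle, tape and spark plug where they are.

Things in the scene. Friction and masses are not known exactly. Their poses are not given: they have to be found in the camera images.
- press: Green iron bench press, fixed. Origin under its sole plate; x runs from its front (robot side) to its column, y to its left, z up. In mm: sole plate 14 thick, x -110..100, y -75..75, with a wing x -85..50 to y 205 for the turret; head x -66..85, y -34..34, z 140..215; ram axis x -30, y 0. The slide housing stands on the anvil under the ram; its top face is 60 mm above the bench.
- turret_knob (a point): Middle of the T-knob's black bar on top of the stop turret: bar 44 mm long (along this point's x), 15 wide, 30 high, its middle 153 mm above the bench, on a 15 mm post; it turns about the vertical through this point (press x -30, y 150 mm). Below stand four flat-headed stop screws (20 mm heads) 38 mm from that axis, tops 81 to 93 mm above the bench, ringed white, blue, yellow and red.
- turret_angle (a joint): Turn of the turret, rad, growing clockwise seen from above. A spring plunger clicks it in every 0.698: 0 white, 0.698 blue, 1.396 yellow, 2.094 red screw under the stop arm (the arm reaches the turret's right, -y, side, 100 mm above the bench). Passing a click takes 0.15 N m; let go within 0.25 of a click it settles there. Starts at white or blue.
- turret: The dark nine-sided stop turret with its four ringed screws and knob, vertical axis; counter-clockwise from above the rings are white, blue, yellow, red, 40 degrees apart; origin on the axis, 17 mm above the bench.
- catch_pin (a point): Top of the upright red pin (14 mm across, 30 mm high) at the free end of the red safety catch, 272 mm above the bench; the catch is a flat bar 16 mm wide, its top 244 mm above the bench, that lies under the left side of the ram's head plate (44 x 60 mm, underside 246, top 256 mm above the bench; the screw in it 262). The pin stands 26 mm clear in front of that plate.
- catch_pivot (a point): Point on the vertical pivot of the safety catch, 115 mm behind the pin, on top of the head.
- catch_angle (a joint): Swing of the catch, rad: 0 under the head plate (ram locked), growing to 1.2 as the pin swings to the press's left (+y; clockwise from above). The ram is free above 0.45; well clear from 0.6. It needs 0.5 N at the pin and stays where it is left.
- lever_ball (a point): Centre of the black ball, 36 mm across, at the end of the 13 mm steel lever; 170 mm from lever_pivot and in the same plane, 262 mm above the bench at the start, in front of the press and 66 mm right of its middle. Can be pinched across y from above; it turns in the grip.
- lever_pivot (a point): Point on the pinion shaft, the lever's axis, which runs along the press's y, 178 mm above the bench; level with the ball's plane.
- lever_angle (a joint): Lever angle, rad: 0 up (ball 0.52 rad above level, to the front); grows as the ball is pulled down in an arc about lever_pivot; 0.6 against the yellow stop. A spring pulls it back up whenever it is let go. Force at the ball: 2 N at first, 9 N at the end while the sleeve moves, then the stop. With the catch in, it stops at about 0.1.
- lever: The lever: hub, bar and ball. Origin on the shaft at the right face of the head.
- ram: The ram with its head plate above, nose below and the dark stop arm that reaches left to the turret.
- ram_travel (a joint): Travel of the ram downward, m: 0.025 times lever_angle. It meets the sleeve at 0.006; the stops are at about 0.007 (white), 0.011 (blue), 0.015 (yellow), 0.019 (red).
- sleeve_depth (a joint): How far the brass sleeve (26 mm across) has been pressed in, m: 0 as found (9 mm proud), 0.009 flush with the housing's top face. It is tight (40 N) and stays where it is pushed.
- compound_bottle: Bystander: red bottle of retaining compound with a black nozzle, 36 mm across, 95 mm high, standing left in front of the press; origin under its middle.
- masking_tape: Bystander: roll of masking tape, 58 mm across, 19 mm high, lying in front of the press; origin under its middle.
- spark_plug: Bystander: spark plug, 74 mm long, 23 mm high, lying behind the turret; origin under its middle.

How it is judged:
By the outcome, as a careful person would: the job done as asked, in the order asked, and still so for the second after the job is handed in, while the arm keeps its last pose, push and grip.
It also fails if it takes over 64 s, if anything falls off the work surface, if the arm or the gripper's body presses on something with over 40 N, if the wrist force passes 120 N, or if a joint passes its speed limit or range.

### The arm

A 6-joint arm with a two-finger parallel gripper is mounted at the origin on the work surface; the furniture and walls round the work are solid. World frame = base frame: x ahead of the robot, y to its left, z up, the work surface at z = 0. Lengths are in m, angles in rad, forces in N, time in s.
With the tool pointing down it reaches from about 0.35 to 0.975 m from the base axis. Payload 4.9 kg.
Tool frame: the origin (TCP) lies on the centre line of the jaws, within the pads' length; the fingertips stand manip.tip_reach ahead of it and the grasp point (between the pads) is the TCP (manip.tip_reach is the distance from the TCP to the fingertips, in m); z points along the fingers, y is the line along which they close (so a half turn about z gives the same grasp; the last joint's range is limited). The gripper opens to 85 mm and grips with 20 to 120 N. Pads are 22 mm wide; open, the fingers measure 114 mm over their backs; the gripper's body (76 mm by 85 mm) begins 54 mm behind the grasp point. The pads swing forward as they close: fully open they stand 13 mm farther back than shut.
Start: joints at [0.982, 0.053, 1.613, -0, 1.476, -0.119], TCP at [0.283, 0.557, 0.25] pointing down, gripper open.
Joint ranges: [-3.01, 3.01], [-1.01, 2.22], [0.06, 2.58], [-1.02, 4.17], [0.09, 2.62], [-3.14, 3.14]. Speed limits (rad/s): [2.57, 2.57, 3.14, 3.14, 3.14, 3.14].

### API

Orientations are given as a unit quaternion [w, x, y, z].
In Python, from plant import manip gives the robot as it stands. The module is installed in compiled form; this text tells all that it offers.
- The arm moves only by the tool move_arm, never from a script. Its argument "rows" is a list of rows, each a list of 7 numbers: the shift along the tool's x, y, z in cm, then the turn, a rotation vector about the tool's x, y, z in degrees, then the opening, from -1 (shut) to 1 (fully open). In form: [[tx, ty, tz, ax, ay, az, jaw], ...]. A call has 1 to 20 rows; each row shifts and turns the commanded pose from where the row before left it, along the tool's axes as they then stand; what a row does not reach is not made up. A row lasts 1/12 s, in which the tool goes at most 41.7 mm and 7.16 degrees, less where a joint would pass 70% of its speed; a pose out of reach is approached as far as the arm can. A call is refused whole if a number of a shift passes 4.17 or a number of a turn 7.16, either way. A call with a gripper value outside its range is refused whole. The fingers move at their own pace and stop on an object; the grip force is fixed at half the most. Time passes only in rows, so rows that do not move let the fingers close. It gives the time, the measured TCP pose, the force, the opening and the grip force at its end, in the units of the state.
- manip.state(): the state, without advancing time (a new reading comes with each control period).
- manip.grab_frame(name): name is "scene" or "top"; returns a dict with "img" (480x640x3 uint8, blue, green, red), "mtx" (3x3 intrinsics, pixels), "R" (3x3) and "t" (3): a world point X has camera coordinates R X + t. Camera axes: x right, y down, z forward; pixel columns grow to the right and rows downward; lengths in m; the calibration is good to about 2 mm. A picture is of the moment at which its call begins. There is no depth.
- manip.job_done(): hands the job in; it is judged then, once.
The state is a dict: "time": time; "joint_pos": joint angles; "joint_vel": joint speeds; "joint_efforts": joint torques, N m; "tool_pos": TCP position; "tool_rot": TCP orientation; "contact_force": force on the tool from outside, world axes, zero at the start; "ft_torque": the same for the moment, N m; "gripper_width": opening from 0.0 (shut) to 1.0 (fully open); "grasp_force": force on a finger pad.
Only numpy, scipy, OpenCV 4.12 (cv2) and the standard library are available. Lean on these libraries where they do the work, as an engineer would, in place of code of your own. Each camera call takes 0.05 s, during which the arm holds its last target. There are 200 camera calls.

## Working session

There is one attempt and no reset: what is moved stays moved. The work goes in short steps, Python scripts to look and compute and a tool call to move; the robot and the scene stay as the last step left them, time stands still between calls to the robot, and variables do not carry over. Pictures are saved under pics/ and viewed, at most 10 in all, crops included, and the job is handed in when it is done.

Besides the shell and the picture viewer there is one more tool, called after "Request:" by a JSON object that holds its "fn" and its "kwargs". move_arm: Moves the arm, as the interface text tells. Its arguments: {"type":"object","properties":{"rows":{"type":"array","items":{"type":"array","items":{"type":"number"}}}},"required":["rows"]}

```bash
mkdir -p pics; python3 - <<'E'
from plant import manip
import cv2,numpy as np,pickle
print(manip.state(), manip.tip_reach)
d={}
for n in("scene","top"):
    f=manip.grab_frame(n); d[n]=f; cv2.imwrite(f"pics/{n}0.png",f["img"])
    print(n,f["mtx"].round(1).tolist(),f["R"].round(3).tolist(),f["t"].round(3).tolist(), (-f["R"].T@f["t"]).round(3))
pickle.dump(d,open("f0.pkl","wb"))
E
```

```text
{'time': 0.0, 'joint_pos': array([ 9.81979650e-01,  5.33752675e-02,  1.61432191e+00, -2.75836965e-05,
        1.47603468e+00, -1.18976769e-01]), 'joint_vel': array([-1.64310013e-03, -1.60156877e-03,  1.33579154e-03,  4.96089303e-04,
       -7.80682495e-05, -5.40360135e-05]), 'joint_efforts': array([-4.01315913e-05, -3.93681943e+01, -3.70181072e+01, -6.68719531e-05,
        6.94551563e-03,  1.60940368e-05]), 'tool_pos': array([0.28261924, 0.55677201, 0.24903492]), 'tool_rot': array([-3.57798078e-04,  2.32763722e-01,  9.72532727e-01, -1.00807378e-03]), 'contact_force': array([-0.05765869,  0.11585743,  0.26705387]), 'ft_torque': array([-0.02700561, -0.00494239, -0.01105587]), 'grasp_force': 0.0, 'gripper_width': 1.0030576420095314} 0.019
scene [[440.8, 0.0, 314.2], [0.0, 440.8, 248.1], [0.0, 0.0, 1.0]] [[0.9, -0.436, -0.001], [-0.264, -0.542, -0.798], [0.347, 0.718, -0.603]] [-0.486, 0.367, 0.666] [ 0.303 -0.491  0.694]
top [[573.3, 0.0, 313.6], [0.0, 573.3, 236.0], [0.0, 0.0, 1.0]] [[0.062, -0.998, 0.005], [-0.978, -0.062, -0.199], [0.199, 0.008, -0.98]] [0.106, 0.607, 0.951] [0.399 0.135 1.053]
```

View pics/scene0.png

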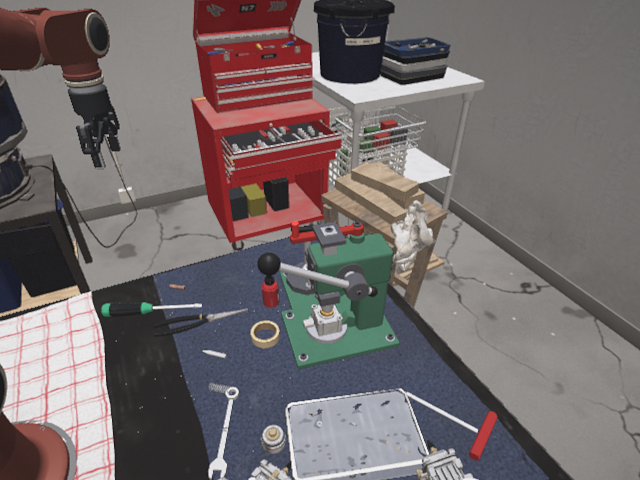

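View pics/top0.png

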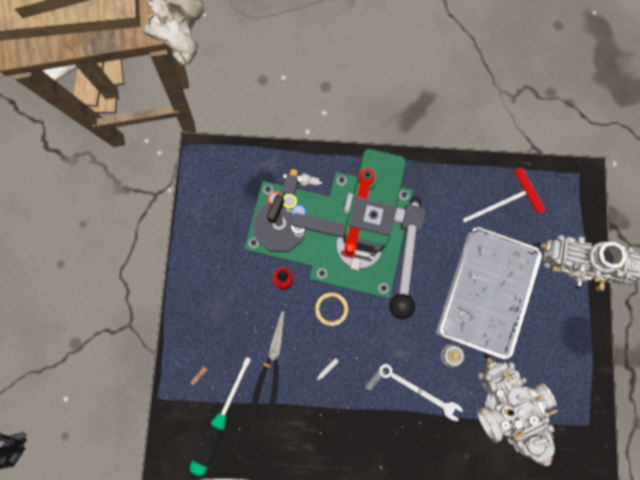

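The scene view shows the press with the ball at about (269,264) and the red catch at about (300,232). In the top view the turret is at about (278,222), the ball at (402,306) and the catch runs from (367,176) to (350,250). I'll crop closer.

```bash
python3 - <<'E'
import cv2,pickle
d=pickle.load(open("f0.pkl","rb"))
a=d["top"]["img"][150:330,235:435]; cv2.imwrite("pics/tc.png",cv2.resize(a,(800,720))[:600] if 0 else cv2.resize(a,None,fx=3.3,fy=3.3,interpolation=cv2.INTER_CUBIC))
a=d["scene"]["img"][210:370,245:405]; cv2.imwrite("pics/sc.png",cv2.resize(a,None,fx=3.7,fy=3.7,interpolation=cv2.INTER_CUBIC))
E
```

```text
(no output)
```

View pics/tc.png

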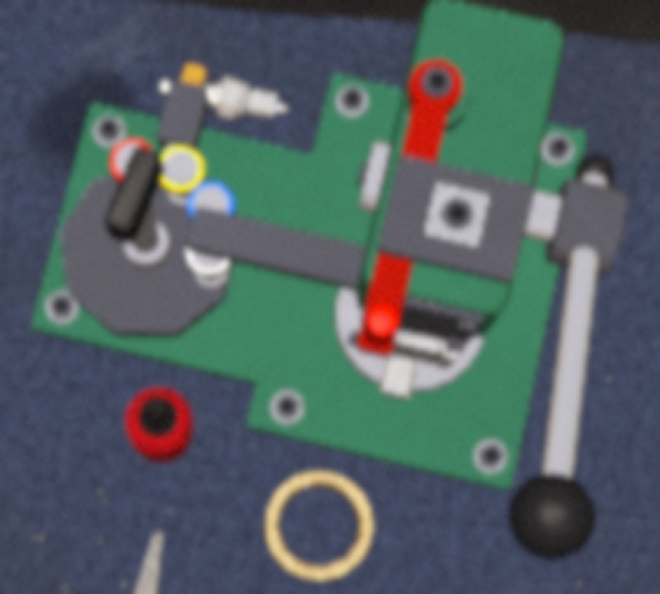

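View pics/sc.png

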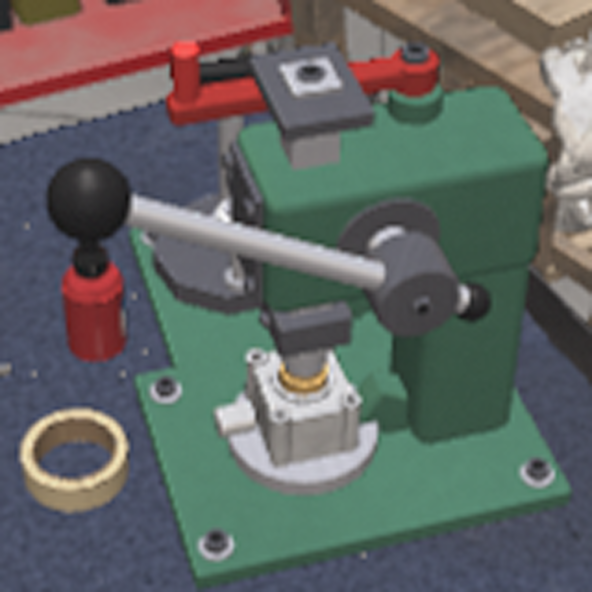

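The top crop shows the white screw at (207,255) under or near the stop arm, with blue at (211,203), yellow at (181,168) and red at (130,160). The pin top is at (381,320). The knob bar is at about (133,192), elongated roughly along the picture's vertical. In the scene crop the ball is at (89,200) and the pin top at (186,48). Next I'll fit the press pose.

```bash
cat > h.py <<'E'
import numpy as np,cv2,pickle
from scipy.optimize import least_squares
d=pickle.load(open("f0.pkl","rb"))
def proj(f,X): 
    c=f["R"]@np.asarray(X)+f["t"]; p=f["mtx"]@c; return p[:2]/p[2]
def T(u,v): return np.array([u/3.3+235-.5+.15,v/3.3+150-.35])
def S(u,v): return np.array([u/3.7+245-.35,v/3.7+210-.35])
def tri(obs):
    return least_squares(lambda X:np.r_[tuple(proj(f,X)-p for f,p in obs)],[.6,.1,.2]).x
def ray(f,p,z):
    r=f["R"].T@np.linalg.solve(f["mtx"],[*p,1]); c=-f["R"].T@f["t"]; return c+r*(z-c[2])/r[2]
E
python3 - <<'E'
from h import *
t,s=d["top"],d["scene"]
tp=[((-110,-75,14),(513,487)),((-110,75,14),(248,427)),((-85,205,14),(33,327)),((50,205,14),(95,102)),((-85,75,14),(252,380)),((50,75,14),(314,152)),((100,75,14),(333,73)),((100,-75,14),(587,130)),((-30,0,262),(457,213))]
sp=[((-110,-75,14),(198,578)),((100,-75,14),(568,490)),((-110,75,14),(137,378)),((-30,0,262),(312,73))]
def W(q,P):
    c,n=np.cos(q[2]),np.sin(q[2]);x,y,z=np.array(P)/1e3
    return [q[0]+c*x-n*y,q[1]+n*x+c*y,z]
fun=lambda q:np.r_[tuple(proj(t,W(q,P))-T(*p) for P,p in tp)+tuple(proj(s,W(q,P))-S(*p) for P,p in sp)]
r=least_squares(fun,[.6,.1,0.]);q=r.x;print(q,r.fun.round(1))
np.save("q.npy",q)
def P(X):
    c,n=np.cos(q[2]),np.sin(q[2]);x,y=X[:2]-q[:2];return np.array([c*x+n*y,-n*x+c*y,X[2]])*1e3
for n,a,b in[("ball",(552,516),(89,200)),("pin",(381,317),(186,46)),("pivot",(437,82),(415,52)),("screw",(457,213),(312,73))]:
    X=tri([(t,T(*a)),(s,S(*b))]);print(n,X.round(4),P(X).round(1),"@known z",ray(t,T(*a),{"ball":.262,"pin":.272,"pivot":.25,"screw":.262}[n]).round(4))
for n,a,z in[("white",(207,255),.087),("blue",(211,203),.087),("yel",(181,168),.087),("red",(130,160),.087),("bottle",(158,418),.095),("tape",(320,525),.019)]:
    X=ray(t,T(*a),z);print(n,X.round(4),P(X).round(1))
K=np.array(W(q,(-30,150,168)));print("knob",K, "yaw deg",np.degrees(q[2]))
c=(proj(t,K)-T(0,0))*3.3;print("knob proj crop",c)
X1=ray(t,T(147,155),.168);X2=ray(t,T(122,222),.168);print(P(X1),P(X2),np.degrees(np.arctan2(*(X1-X2)[[1,0]])))
for n,(x,y,z) in dict(pin=(-78,0,272)).items(): print(W(q,(x,y,z)))
for a in(t,):
  print("axis@z93",(proj(t,W(q,(-30,150,93)))-T(0,0))*3.3)
E
```

```text
[ 0.6256961   0.05370876 -0.17328594] [-0.2  0.3 -0.4 -0.8 -0.8 -0.  -1.2 -0.4  1.5  0.3 -0.4  0.1 -0.2 -0.8
  0.5 -0.2  0.3 -0.2 -0.7  0.6  1.6  0.7 -1.4 -0.2 -0.6  0.5]
ball [0.4689 0.0147 0.2645] [-147.7  -65.4  264.5] @known z [0.4686 0.0145 0.262 ]
pin [0.5466 0.0903 0.2735] [-84.2  22.4 273.5] @known z [0.5464 0.0903 0.272 ]
pivot [0.6584 0.0693 0.2498] [ 29.5  21.  249.8] @known z [0.6578 0.0695 0.25  ]
screw [0.5963 0.0592 0.2625] [-29.9   0.3 262.5] @known z [0.5958 0.0594 0.262 ]
white [0.6086 0.172  0.087 ] [-37.2 113.6  87. ]
blue [0.6366 0.1718 0.087 ] [ -9.6 118.2  87. ]
yel [0.6546 0.1889 0.087 ] [  5.2 138.1  87. ]
red [0.6572 0.216  0.087 ] [  3.1 165.3  87. ]
bottle [0.5205 0.1909 0.095 ] [-127.3  117.    95. ]
tape [0.4773 0.1031 0.019 ] [-154.7   23.1   19. ]
knob [0.6220084  0.20663489 0.168     ] yaw deg -9.928553105012258
knob proj crop [133.36671604 187.44994891]
[-12.76237806 147.5730712  168.        ] [-47.86520049 151.09523948 168.        ] -15.65835421888472
[np.float64(0.5488642672622551), np.float64(0.06715751765915909), np.float64(0.272)]
axis@z93 [142.18486132 223.34234178]
```

White starts under the arm, roughly, and the bar points at about -16° in the world frame. Next I'll move above the knob and line up.

Request:
{"fn": "move_arm", "kwargs": {"rows": [[-2.88, -0.99, 0, 0, 0, 0, 0], [-2.88, -0.99, 0, 0, 0, 0, 0], [-2.88, -0.99, 0, 0, 0, 0, 0], [-2.88, -0.99, 0, 0, 0, 0, 0], [-2.88, -0.99, 0, 0, 0, 0, 0], [-2.88, -0.99, 0, 0, 0, 0, 0], [-2.88, -0.99, 0, 0, 0, 0, 0], [-2.88, -0.99, 0, 0, 0, 0, 0], [-2.88, -0.99, 0, 0, 0, 0, 0], [-2.88, -0.99, 0, 0, 0, 0, 0], [-2.88, -0.99, 0, 0, 0, 0, 0], [-2.88, -0.99, 0, 0, 0, 0, 0], [-2.88, -0.99, 0, 0, 0, 0, 0], [-2.88, -0.99, 0, 0, 0, 0, 0], [-2.88, -0.99, 0, 0, 0, 0, 0], [-2.88, -0.99, 0, 0, 0, 0, 0], [0, 0, 0, 0, 0, -5.5, 0], [0, 0, 0, 0, 0, -5.5, 0], [0, 0, 0, 0, 0, 0, 0], [0, 0, 0, 0, 0, 0, 0]]}}

```text
time: 1.77
tool_pos: [0.6219, 0.2073, 0.2496]
tool_rot: [-0.0, 0.14, 0.99, -0.0]
contact_force: [0.5, 0.6, 0.1]
gripper_width: 0.501
grasp_force: 0.0
```

Request:
{"fn": "move_arm", "kwargs": {"rows": [[0, 0, 2, 0, 0, 0, 0], [0, 0, 2, 0, 0, 0, 0], [0, 0, 2, 0, 0, 0, 0], [0, 0, 1.5, 0, 0, 0, 0], [0, 0, 1, 0, 0, 0, 0], [0, 0, 0.9, 0, 0, 0, 0], [0, 0, 0, 0, 0, 0, 0], [0, 0, 0, 0, 0, 0, -1], [0, 0, 0, 0, 0, 0, -1], [0, 0, 0, 0, 0, 0, -1], [0, 0, 0, 0, 0, 0, -1], [0, 0, 0, 0, 0, 0, -1], [0, 0, 0, 0, 0, 0, -1], [0, 0, 0, 0, 0, 0, -1], [0, 0, 0, 0, 0, 0, -1]]}}

```text
time: 3.02
tool_pos: [0.6229, 0.2076, 0.158]
tool_rot: [0.001, 0.138, 0.99, 0.0]
contact_force: [0.7, -0.8, 3.7]
gripper_width: 0.167
grasp_force: 60.5
```

Request:
{"fn": "move_arm", "kwargs": {"rows": [[0, 0, 0, 0, 0, 4, -1], [0, 0, 0, 0, 0, 4, -1], [0, 0, 0, 0, 0, 4, -1], [0, 0, 0, 0, 0, 4, -1], [0, 0, 0, 0, 0, 4, -1], [0, 0, 0, 0, 0, 4, -1], [0, 0, 0, 0, 0, 4, -1], [0, 0, 0, 0, 0, 4, -1], [0, 0, 0, 0, 0, 4, -1], [0, 0, 0, 0, 0, 4, -1], [0, 0, 0, 0, 0, 4, -1], [0, 0, 0, 0, 0, 4, -1], [0, 0, 0, 0, 0, 4, -1], [0, 0, 0, 0, 0, 4, -1], [0, 0, 0, 0, 0, 4, -1], [0, 0, 0, 0, 0, 4, -1], [0, 0, 0, 0, 0, 4, -1], [0, 0, 0, 0, 0, 4, -1], [0, 0, 0, 0, 0, 4, -1], [0, 0, 0, 0, 0, 0, -1]]}}

```text
time: 4.68
tool_pos: [0.6231, 0.2077, 0.158]
tool_rot: [0.001, 0.72, 0.694, 0.001]
contact_force: [0.2, 0.7, 6.1]
gripper_width: 0.165
grasp_force: 61.1
```

```bash
python3 - <<'E'
from plant import manip
from h import *
s=manip.state();print(s["tool_rot"],s["ft_torque"],s["tool_pos"])
f=manip.grab_frame("scene");a=cv2.resize(f["img"][210:370,225:405],None,fx=2.1,fy=2.1,interpolation=cv2.INTER_CUBIC)
f=manip.grab_frame("top");b=cv2.resize(f["img"][150:330,225:425],(373,336),interpolation=cv2.INTER_CUBIC)
cv2.imwrite("pics/c.png",np.hstack([a,b]))
E
```

```text
[0.00081137 0.71973366 0.69424856 0.00131477] [-0.10188942  0.02487653 -0.19355201] [0.62313563 0.20771286 0.1579592 ]
```

View pics/c.png

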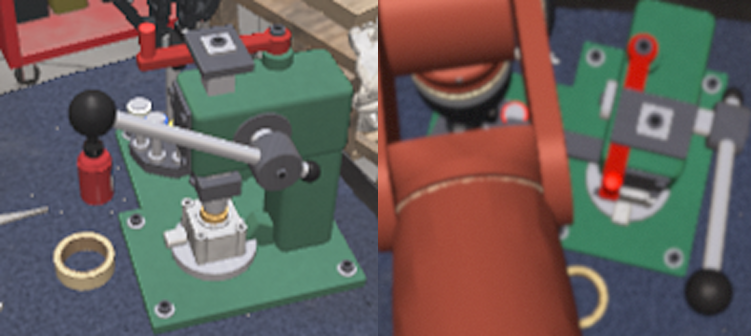

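The top view shows the catch still in at (610,185). The arm hides the turret. I'll release, lift and turn the tool to the press axes.

Request:
{"fn": "move_arm", "kwargs": {"rows": [[0, 0, 0, 0, 0, 0, 0], [0, 0, 0, 0, 0, 0, 0], [0, 0, 0, 0, 0, 0, 0], [0, 0, 0, 0, 0, 0, 0], [0, 0, -1.2, 0, 0, 0, 0], [0, 0, -3, 0, 0, 0, 0], [0, 0, -3, 0, 0, 0, 0], [0, 0, -3, 0, 0, 0, 0], [0, 0, -3, 0, 0, 0, 0], [0, 0, -3, 0, 0, 0, 0], [0, 0, -3, 0, 0, 0, 0], [0, 0, 0, 0, 0, -5, -1], [0, 0, 0, 0, 0, -7, -1], [0, 0, 0, 0, 0, -7, -1], [0, 0, 0, 0, 0, -7, -1], [0, 0, 0, 0, 0, -7, -1], [0, 0, 0, 0, 0, -7, -1], [0, 0, 0, 0, 0, -7, -1], [0, 0, 0, 0, 0, -7, -1], [0, 0, 0, 0, 0, -7, -1]]}}

```text
time: 6.45
tool_pos: [0.622, 0.2074, 0.3492]
tool_rot: [0.0, 0.264, 0.965, 0.0]
contact_force: [0.8, 0.4, 0.4]
gripper_width: 0.0
grasp_force: 0.0
```

Request:
{"fn": "move_arm", "kwargs": {"rows": [[0, 0, 0, 0, 0, -7, -1], [0, 0, 0, 0, 0, -7, -1], [0, 0, 0, 0, 0, -7, -1], [0.6, -1.66, 0, 0, 0, 0, -1], [0.6, -1.66, 0, 0, 0, 0, -1], [0.6, -1.66, 0, 0, 0, 0, -1], [0.6, -1.66, 0, 0, 0, 0, -1], [0.6, -1.66, 0, 0, 0, 0, -1], [0.6, -1.66, 0, 0, 0, 0, -1], [0.6, -1.66, 0, 0, 0, 0, -1], [0.6, -1.66, 0, 0, 0, 0, -1], [0.6, -1.66, 0, 0, 0, 0, -1], [0.6, -1.66, 0, 0, 0, 0, -1], [0, 0, 0, 0, 0, 0, -1], [0, 0, 0, 0, 0, 0, -1]]}}

```text
time: 7.7
tool_pos: [0.5343, 0.0539, 0.3493]
tool_rot: [0.001, 0.087, 0.996, 0.0]
contact_force: [-0.7, 0.2, 0.6]
gripper_width: -0.0
grasp_force: 0.0
```

```bash
python3 - <<'E'
from plant import manip
from h import *
q=np.load("q.npy");s=manip.state()
c,n=np.cos(q[2]),np.sin(q[2]);x,y=s["tool_pos"][:2]-q[:2];print((c*x+n*y)*1e3,(-n*x+c*y)*1e3,s["tool_pos"][2],2*np.degrees(np.arctan2(s["tool_rot"][2],s["tool_rot"][1]))-90,s["tool_rot"],s["contact_force"])
f=manip.grab_frame("scene");a=cv2.resize(f["img"][210:370,225:405],None,fx=2.1,fy=2.1,interpolation=cv2.INTER_CUBIC)
f=manip.grab_frame("top");b=cv2.resize(f["img"][150:330,225:425],(373,336),interpolation=cv2.INTER_CUBIC)
cv2.imwrite("pics/c2.png",np.hstack([a,b]))
E
```

```text
-90.05908059771774 -15.531658257615582 0.3492929161638457 80.0094696671635 [7.45528668e-04 8.70733920e-02 9.96201594e-01 2.28581552e-04] [-0.70105028  0.15960672  0.58180247]
```

View pics/c2.png

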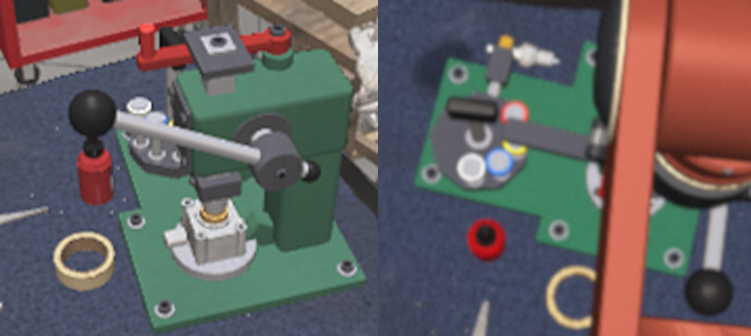

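Top view: yellow at (513,148) sits under the stop arm, with red (514,112) beyond it, blue at (499,162) and white at (471,168). I'll check the angle numerically.

```bash
python3 - <<'E'
from h import *
t=d["top"];q=np.load("q.npy");c,n=np.cos(q[2]),np.sin(q[2])
for nm,k,(u,v) in[("white",0,(471,168)),("blue",1,(499,162)),("red",3,(514,112))]:
    X=ray(t,(225+(u-378)/1.865,150+v/1.867),.087)[:2]-q[:2];p=np.array([c*X[0]+n*X[1]+.03,-n*X[0]+c*X[1]-.15])
    print(nm,p*1e3,"turret",np.radians((-90+40*k-np.degrees(np.arctan2(p[1],p[0]))+180)%360-180))
E
```

```text
white [-38.57031382  -4.32385433] turret 1.4591592551145203
blue [-27.08269513 -28.01191072] turret 1.4666656452881899
red [ 22.17746777 -30.14910418] turret 1.460178461628265
```

The turret sits at the yellow click. Now I'll lower the closed fingers to the right of the pin and sweep the catch left along its arc.

Request:
{"fn": "move_arm", "kwargs": {"rows": [[0, 0, 2, 0, 0, 0, -1], [0, 0, 2, 0, 0, 0, -1], [0, 0, 2, 0, 0, 0, -1], [0, 0, 1.2, 0, 0, 0, -1], [0, 0, 0.6, 0, 0, 0, -1], [0, 0, 0, 0, 0, 0, -1], [-0.1, 0.8, 0, 0, 0, 0, -1], [-0.1, 0.8, 0, 0, 0, 0, -1], [-0.2, 1.1, 0, 0, 0, 0, -1], [-0.2, 1.1, 0, 0, 0, 0, -1], [-0.35, 1.1, 0, 0, 0, 0, -1], [-0.35, 1.1, 0, 0, 0, 0, -1], [-0.5, 1, 0, 0, 0, 0, -1], [-0.5, 1, 0, 0, 0, 0, -1], [-0.75, 1.1, 0, 0, 0, 0, -1], [-0.75, 1.1, 0, 0, 0, 0, -1], [0, 0, 0, 0, 0, 0, -1], [0, 0, 0, 0, 0, 0, -1]]}}

```text
time: 9.3
tool_pos: [0.5898, 0.149, 0.2699]
tool_rot: [-0.0, 0.086, 0.996, 0.0]
contact_force: [-0.4, -0.1, 0.1]
gripper_width: 0.003
grasp_force: 0.0
```

Request:
{"fn": "move_arm", "kwargs": {"rows": [[0, -0.6, 0, 0, 0, 0, -1], [0, 0, -3, 0, 0, 0, -1], [0, 0, -3, 0, 0, 0, -1], [0, 0, -3, 0, 0, 0, 0.6], [0.8, -1.2, 0, 0, 0, 0, 0.6], [0.8, -1.2, 0, 0, 0, 0, 0.6], [0.8, -1.2, 0, 0, 0, 0, 0.6], [0.8, -1.2, 0, 0, 0, 0, 0.6], [0.8, -1.2, 0, 0, 0, 0, 0.6], [0.8, -1.2, 0, 0, 0, 0, 0.6], [0.8, -1.2, 0, 0, 0, 0, 0.6], [0.8, -1.2, 0, 0, 0, 0, 0.6], [0.8, -1.2, 0, 0, 0, 0, 0.6], [0.8, -1.2, 0, 0, 0, 0, 0.6], [0.8, -1.2, 0, 0, 0, 0, 0.6], [0.8, -1.2, 0, 0, 0, 0, 0.6], [0, 0, 0, 0, 0, 0, 0.6], [0, 0, 0, 0, 0, 0, 0.6]]}}

```text
time: 10.8
tool_pos: [0.4686, 0.0165, 0.3605]
tool_rot: [0.0, 0.087, 0.996, 0.0]
contact_force: [1.0, 0.0, -0.2]
gripper_width: 0.802
grasp_force: 0.0
```

```bash
python3 - <<'E'
from plant import manip
from h import *
q=np.load("q.npy");s=manip.state()
c,n=np.cos(q[2]),np.sin(q[2]);x,y=s["tool_pos"][:2]-q[:2];print((c*x+n*y)*1e3,(-n*x+c*y)*1e3,s["tool_pos"][2],s["contact_force"],s["gripper_width"])
f=manip.grab_frame("scene");a=cv2.resize(f["img"][210:370,225:405],None,fx=2.1,fy=2.1,interpolation=cv2.INTER_CUBIC)
f=manip.grab_frame("top");b=cv2.resize(f["img"][150:330,225:425],(373,336),interpolation=cv2.INTER_CUBIC)
cv2.imwrite("pics/c3.png",np.hstack([a,b]))
E
```

```text
-148.3214734031437 -63.72486060327716 0.3604722798245592 [ 1.01415237  0.04807975 -0.17894784] 0.8024885368375977
```

View pics/c3.png

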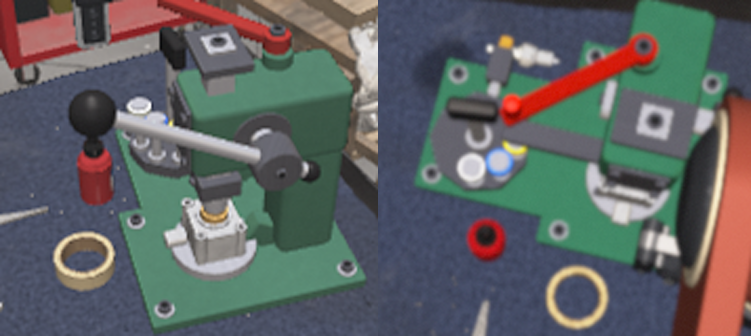

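The catch has swung well clear, with its pin at (513,105), and yellow is still under the arm. Next I'll descend and pinch the ball.

Request:
{"fn": "move_arm", "kwargs": {"rows": [[0, -0.15, 2, 0, 0, 0, 0.6], [0, 0, 2, 0, 0, 0, 0.6], [0, 0, 2, 0, 0, 0, 0.6], [0, 0, 1.7, 0, 0, 0, 0.6], [0, 0, 1.2, 0, 0, 0, 0.6], [0, 0, 0.9, 0, 0, 0, 0.6], [0, 0, 0, 0, 0, 0, 0.6], [0, 0, 0, 0, 0, 0, -1], [0, 0, 0, 0, 0, 0, -1], [0, 0, 0, 0, 0, 0, -1], [0, 0, 0, 0, 0, 0, -1], [0, 0, 0, 0, 0, 0, -1], [0, 0, 0, 0, 0, 0, -1], [0, 0, 0, 0, 0, 0, -1]]}}

```text
time: 12.07
tool_pos: [0.4689, 0.0155, 0.2631]
tool_rot: [0.0, 0.086, 0.996, 0.0]
contact_force: [-2.0, 0.5, 4.0]
gripper_width: 0.389
grasp_force: 59.3
```

Request:
{"fn": "move_arm", "kwargs": {"rows": [[0.4, 0, 0.75, 0, 0, 0, -1], [0.37, 0, 0.76, 0, 0, 0, -1], [0.32, 0, 0.79, 0, 0, 0, -1], [0.29, 0, 0.8, 0, 0, 0, -1], [0.25, 0, 0.82, 0, 0, 0, -1], [0.2, 0, 0.82, 0, 0, 0, -1], [0.16, 0, 0.84, 0, 0, 0, -1], [0.13, 0, 0.84, 0, 0, 0, -1], [0.08, 0, 0.85, 0, 0, 0, -1], [0.04, 0, 0.85, 0, 0, 0, -1], [0, 0, 0, 0, 0, 0, -1], [0, 0, 0, 0, 0, 0, -1]]}}

```text
time: 13.07
tool_pos: [0.4479, 0.0192, 0.1826]
tool_rot: [0.002, 0.086, 0.996, -0.0]
contact_force: [-0.3, 1.6, 5.2]
gripper_width: 0.387
grasp_force: 64.5
```

Request:
{"fn": "move_arm", "kwargs": {"rows": [[0, 0, 0.5, 0, 0, 0, -1], [0, 0, 0.4, 0, 0, 0, -1], [0, 0, 0.4, 0, 0, 0, -1], [-0.05, 0, 0.3, 0, 0, 0, -1], [0, 0, 0, 0, 0, 0, -1], [0, 0, 0, 0, 0, 0, -1], [0, 0, 0, 0, 0, 0, -1]]}}

```text
time: 13.65
tool_pos: [0.449, 0.0192, 0.1674]
tool_rot: [0.003, 0.086, 0.996, 0.0]
contact_force: [-0.9, 0.4, 8.4]
gripper_width: 0.39
grasp_force: 66.5
```

Request:
{"fn": "move_arm", "kwargs": {"rows": [[0, 0, 0.2, 0, 0, 0, -1], [0, 0, 0.2, 0, 0, 0, -1], [0, 0, 0, 0, 0, 0, -1], [0, 0, 0, 0, 0, 0, -1]]}}

```text
time: 13.98
tool_pos: [0.4494, 0.0189, 0.1639]
tool_rot: [0.003, 0.087, 0.996, -0.0]
contact_force: [-0.5, 2.5, 9.9]
gripper_width: 0.385
grasp_force: 67.0
```

Request:
{"fn": "move_arm", "kwargs": {"rows": [[0, 0, 0.2, 0, 0, 0, -1], [0, 0, 0.2, 0, 0, 0, -1], [0, 0, 0, 0, 0, 0, -1], [0, 0, 0, 0, 0, 0, -1]]}}

```text
time: 14.32
tool_pos: [0.45, 0.019, 0.1608]
tool_rot: [0.004, 0.086, 0.996, 0.0]
contact_force: [-1.3, -0.1, 12.1]
gripper_width: 0.388
grasp_force: 67.6
```

Request:
{"fn": "move_arm", "kwargs": {"rows": [[0, 0, 0.2, 0, 0, 0, -1], [0, 0, 0.2, 0, 0, 0, -1], [0, 0, 0, 0, 0, 0, -1], [0, 0, 0, 0, 0, 0, -1]]}}

```text
time: 14.65
tool_pos: [0.4505, 0.0187, 0.1579]
tool_rot: [0.005, 0.087, 0.996, -0.0]
contact_force: [-3.0, 2.1, 16.9]
gripper_width: 0.392
grasp_force: 68.5
```

```bash
python3 - <<'E'
from plant import manip
from h import *
f=manip.grab_frame("scene");a=cv2.resize(f["img"][215:335,250:390],None,fx=3.5,fy=3.5,interpolation=cv2.INTER_CUBIC)
f=manip.grab_frame("top");b=cv2.resize(f["img"][170:330,250:370],(310,420),interpolation=cv2.INTER_CUBIC)
cv2.imwrite("pics/c4.png",np.hstack([a,b]))
E
```

```text
(no output)
```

View pics/c4.png

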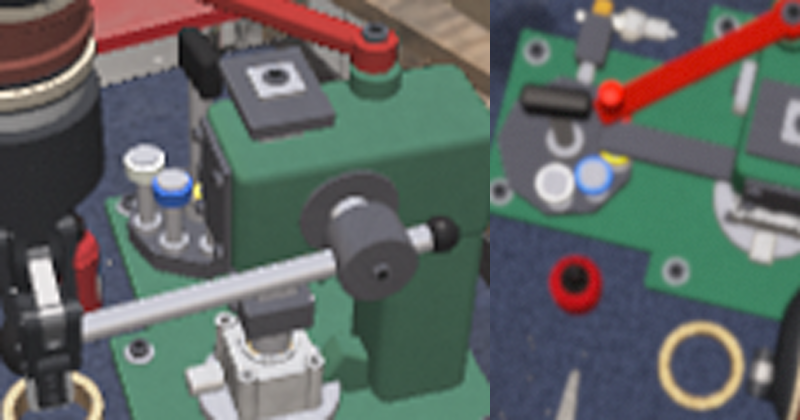

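The sleeve looks flush, the ram is down, and the stop arm is over yellow. The catch is still clear. The force is rising (17 N), so I'll push a little further and compare the lever's image before and after.

```bash
python3 - <<'E'
from plant import manip
import cv2
cv2.imwrite("pics/b1.png",manip.grab_frame("scene")["img"])
E
```

Request:
{"fn": "move_arm", "kwargs": {"rows": [[0, 0, 0.2, 0, 0, 0, -1], [0, 0, 0.2, 0, 0, 0, -1], [0, 0, 0, 0, 0, 0, -1], [0, 0, 0, 0, 0, 0, -1]]}}

```text
time: 15.13
tool_pos: [0.4516, 0.0185, 0.1552]
tool_rot: [0.006, 0.087, 0.996, -0.001]
contact_force: [-0.6, 2.0, 19.4]
gripper_width: 0.39
grasp_force: 70.2
```

```bash
python3 - <<'E'
from plant import manip
from h import *
b=manip.grab_frame("scene");cv2.imwrite("pics/b2.png",b["img"])
# lever axis row at given columns (bright bar), between crop x 100..320 
q=np.load("q.npy");c,n=np.cos(q[2]),np.sin(q[2])
def W(x,y,z): return [q[0]+c*x-n*y,q[1]+n*x+c*y,z]
def rows(im):
    g=cv2.cvtColor(im,cv2.COLOR_BGR2LAB).astype(float);o=[]
    for u in range(282,338,4):
        r0=int(215+(325-(u-250)*3.5*0.252+21)/3.5); col=g[r0-9:r0+9,u,0]; w=np.clip(col-130,0,None);o.append((r0-9+(w*np.arange(18)).sum()/max(w.sum(),1)))
    return np.array(o)
u=np.arange(282,338,4)
for nm in("b1","b2"):
    r=rows(cv2.imread(f"pics/{nm}.png"));k=np.polyfit(u,r,1);print(nm,r.round(1),k)
for a in(.56,.58,.6,.62,.64,.66):
    P=[proj(b,W(-L*np.cos(.52-a)/1,-.0654,.178+L*np.sin(.52-a))) for L in(.05,.13)]
    s=(P[1][1]-P[0][1])/(P[1][0]-P[0][0]);print(a,s,P[0][1]+s*(310-P[0][0]))
E
```

```text
b1 [305.7 304.6 302.3 301.5 300.8 300.1 299.4 298.3 298.  295.8 294.7 293.7
 292.8 291.6] [-2.57943171e-01  3.77981551e+02]
b2 [306.3 305.1 302.7 301.7 301.  300.3 299.4 298.5 298.1 296.  294.9 294.
 292.9 291.8] [-2.64457881e-01  3.80224560e+02]
0.56 -0.22879148193383245 298.0761751391356
0.58 -0.24430909325395522 298.7796663223899
0.6 -0.2598278453187733 299.4832092213251
0.62 -0.2753601629081422 300.1873671135556
0.64 -0.29091851428038557 300.89270524779226
0.66 -0.30651545129363605 301.59979266274553
```

Request:
{"fn": "move_arm", "kwargs": {"rows": [[0, 0, 0.2, 0, 0, 0, -1], [0, 0, 0, 0, 0, 0, -1], [0, 0, 0, 0, 0, 0, -1], [0, 0, 0, 0, 0, 0, -1], [0, 0, 0, 0, 0, 0, -1], [0, 0, 0, 0, 0, 0, -1], [0, 0, 0, 0, 0, 0, -1], [0, 0, 0, 0, 0, 0, -1], [0, 0, 0, 0, 0, 0, -1]]}}

```text
time: 15.93
tool_pos: [0.4517, 0.0185, 0.1538]
tool_rot: [0.006, 0.087, 0.996, -0.001]
contact_force: [-1.2, 2.3, 22.8]
gripper_width: 0.392
grasp_force: 70.3
```

```bash
python3 - <<'E'
from plant import manip
from h import *
b=manip.grab_frame("scene")["img"];cv2.imwrite("pics/b3.png",b)
b1,b2=[cv2.imread(f"pics/b{i}.png") for i in(1,2)]
def sh(a,c,x0,y0,x1,y1):
    g=lambda m:cv2.cvtColor(m[y0:y1,x0:x1],cv2.COLOR_BGR2GRAY).astype(np.float32)
    return np.round(cv2.phaseCorrelate(g(a),g(c))[0],2)
for nm,r in dict(plate=(312,225,348,255),gripper=(250,275,275,320),body=(250,215,280,265)).items(): print(nm,sh(b1,b2,*r),sh(b2,b,*r))
def cen(im):
    o=[]
    for u in range(290,334,2):
        r0=int(221-(u-250)*.252+93); w=np.clip(cv2.cvtColor(im,cv2.COLOR_BGR2GRAY)[r0-8:r0+8,u].astype(float)-120,0,None);o.append(r0-8+(w*np.arange(16)).sum()/max(w.sum(),1))
    return np.array(o)
print((cen(b2)-cen(b1)).round(2),(cen(b)-cen(b2)).round(2))
a=np.hstack([b1[225:325,250:345],b[225:325,250:345]]);cv2.imwrite("pics/c5.png",cv2.resize(a,None,fx=4,fy=4,interpolation=cv2.INTER_CUBIC))
E
```

```text
plate [-0.04  0.11] [-0.07 -0.04]
gripper [1.2  1.63] [0.69 1.03]
body [0.62 1.37] [0.23 0.79]
[0.48 0.43 0.38 0.44 0.31 0.41 0.33 0.44 0.12 0.37 0.26 0.18 0.07 0.41
 0.17 0.34 0.19 0.3  0.22 0.35 0.19 0.23] [0.32 0.36 0.44 0.31 0.46 0.13 0.31 0.14 0.38 0.24 0.24 0.23 0.36 0.31
 0.22 0.17 0.05 0.25 0.05 0.21 0.08 0.18]
```

View pics/c5.png

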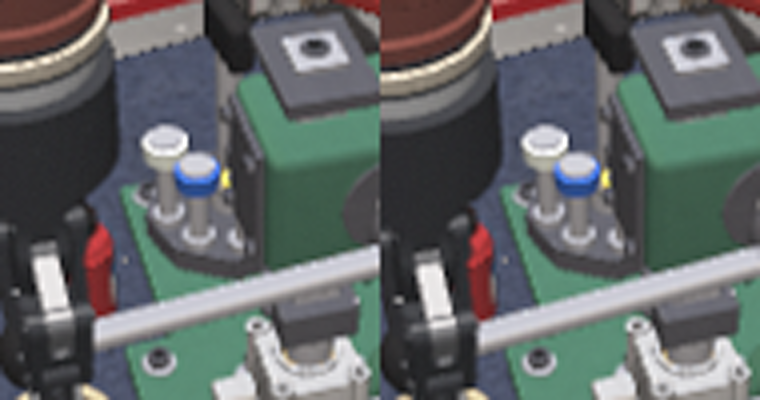

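The force holds steady at 22.8 N, well above the 9 N pressing force, and the head plate no longer moves. The stop arm bears firmly on yellow, so I'm handing in with the lever held.

```bash
python3 -c "
from plant import manip
print(manip.job_done())"
```

```text
the job is handed in; nothing more can be done
None
```

The job is handed in, with no verdict returned: the turret was clicked to yellow, then the catch swung well clear, and the gripper is holding the lever down on the yellow stop at about 23 N, with the sleeve looking flush in the camera view.

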